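Interleave the next card pack and hold the document camera at its second stop

TASK

Lay the loose separator board flat and square on the card pack in the camera stand's tray and let go of it, then put the other card pack flat and square on the separator and let go of that too. Then squeeze the document camera's handle so that its button is pressed in, pull the camera straight up past the first stop to the second stop at the top of its travel, and finish while still gripping it with the button pressed and holding it up there for the picture (a spring draws it back down if it is let go). Do not disturb the mug, the rubber stamp or the card box.

Things in the scene. Friction and masses are not known exactly. Their poses are not given: they have to be found in the camera images.
- stand: Document camera stand, fixed: black base board 160 (x) x 300 (y) x 12 mm high; origin at the centre of its underside, z up. At its -y end, 75 mm from the origin, a shallow steel card tray (70 x 105 mm outside, 3 mm walls, rim 25 mm above the table). At its +y end, 110 mm from the origin, an upright square outer tube 34 x 34 mm, top 124 mm above the table, carries the telescoping camera.
- tray_floor (a point): Centre of the tray's inner floor, 15 mm above the table; axes as the stand.
- camera: Document camera on the telescoping column: handle block 40 (x) x 30 (y) x 50 mm high; origin at the centre of its underside (127 mm above the table when down), axes as the stand. A small tilted camera head sticks out of its -y side, to 76 mm from the handle's axis, from 12 mm below the origin to 40 mm above. The +x face carries the push button; the -x face is plain; nothing stands above.
- camera_grip (a point): Point on the handle's axis at the height of the button's centre, 32 mm above the handle's underside, 18 mm below its top, 159 mm above the table when down. Gripped here from above along the stand's x axis, one finger lies on the button and the other on the plain face: 47 mm wide with the button out, 41 mm with it squeezed in.
- button_face (a point): Centre of the push button's outer face: a black round button of 18 mm diameter on the handle's +x face, standing 7 mm proud; pressed along -x of the stand.
- button (a joint): How far the button is pressed: 0 out, 0.006 m fully in; sprung, 1.5 N to start and 5 N at full press. It frees the latch once it is more than about 0.0045 m in, and springs out when let go.
- column (a joint): How far the camera is raised: 0 down (latched); 0.050 m first stop (latches there only if the button is let go); 0.100 m second stop, the hard end of travel, not latched. With the button out the latch blocks it within about 2 mm of 0 or of the first stop. With the button in, pulling up takes about 7 N at the bottom and 9 N at the top (weight and return spring), a little more when moving.
- pack_low: Card pack already lying in the tray: a banded block of cards 60 (x) x 95 (y) x 22 mm high, about 110 g, 2 mm play in the tray, its top 37 mm above the table; origin at the centre of its underside.
- separator: Separator board: flat cardboard plate 66 (x) x 105 (y) x 5 mm thick, 30 g, lying on the riser; origin at the centre of its underside.
- riser: Small steel block fixed to the table, 46 (x) x 85 (y) x 25 mm high, on which the separator lies, so that the board overhangs it by 10 mm on each side; origin at the centre of its underside, axes along the separator's.
- pack_next: The other card pack, lying on the table: same as the one in the tray, 60 (x) x 95 (y) x 22 mm high, about 110 g; origin at the centre of its underside.
- mug: White mug, 76 mm across, 90 mm high; bystander. Origin at the centre of its underside.
- stamp: Wooden rubber stamp standing upright, 40 mm across, 70 mm high; bystander. Origin at the centre of its underside.
- card_box: Closed grey plastic card box with a black lid, 94 x 144 x 88 mm; bystander. Origin at the centre of its underside.
Mind the look-alikes: they are no part of the job. Several things have the shape of the separator; the one meant has the colours described above. What is shaped like the pack_next but red or yellow is not meant.

How it is judged (in metres and radians):
On the way, in this order (a step that is already met when the one before it is completed fails the run):
1. The separator lies flat and square on the pack in the tray and has been let go, with the camera still down (horizontal distance between separator and pack_low below 0.012 m and z of separator in the frame of pack_low between 0.018 and 0.026 m and angle between the x axis of separator and the x axis of pack_low, either way round below 0.2 rad and angle between separator's own z axis and vertical below 0.08 rad and contact force between the fingers and separator below 0.05 N and value of joint column below 0.01 m), for 0.2 s.
2. The other pack lies flat and square on the separator and has been let go, with the camera still down (all of step 1 and horizontal distance between pack_next and separator below 0.012 m and z of pack_next in the frame of separator between 0.001 and 0.009 m and angle between the x axis of pack_next and the x axis of separator, either way round below 0.2 rad and angle between pack_next's own z axis and vertical below 0.08 rad and contact force between the fingers and pack_next below 0.05 N), for 0.2 s.
3. The camera passes the first stop with its button pressed (value of joint column above 0.06 m and value of joint button above 0.004 m), for 0.05 s.
At the end, for the whole second after the job is handed in: Fingers hold the camera (over 3 N), still, within 6 mm of its second stop, button over 4 mm in. Lower pack seated in the tray, separator flat on it, other pack flat on that, each within 12 mm and 0.2 rad of the one below, not touched by the fingers (horizontal distance between separator and pack_low below 0.012 m and z of separator in the frame of pack_low between 0.018 and 0.026 m and angle between the x axis of separator and the x axis of pack_low, either way round below 0.2 rad and angle between each of separator, pack_next's own z axis and vertical below 0.08 rad and horizontal distance between pack_next and separator below 0.012 m and z of pack_next in the frame of separator between 0.001 and 0.009 m and angle between the x axis of pack_next and the x axis of separator, either way round below 0.2 rad and horizontal distance between pack_low and tray_floor below 0.008 m and z of pack_low in the frame of tray_floor below 0.004 m and angle between pack_low's own z axis and vertical below 0.06 rad and contact force between the fingers and separator below 0.05 N and contact force between the fingers and pack_next below 0.05 N and value of joint column above 0.094 m and velocity of joint column between -0.01 and 0.01 m/s and value of joint button above 0.004 m and contact force between the fingers and camera above 3 N and linear speed of pack_next below 0.02 m/s); the arm keeps its last pose, push and grip.
It fails at once if The mug is moved more than 30 mm or tipped (distance of mug from where it was at the start of the episode above 0.03 m or angle between mug's own z axis and vertical above 0.4 rad).
It fails at once if The rubber stamp is moved more than 30 mm or tipped (distance of stamp from where it was at the start of the episode above 0.03 m or angle between stamp's own z axis and vertical above 0.4 rad).
It fails at once if The card box is moved more than 30 mm or tipped (distance of card_box from where it was at the start of the episode above 0.03 m or angle between card_box's own z axis and vertical above 0.4 rad).
It also fails if it takes over 72 s, if anything falls off the work surface, if the arm or the gripper's body presses on something with over 40 N, if the wrist force passes 120 N, or if a joint passes its speed limit or range.

ROBOT

A 6-joint arm with a two-finger parallel gripper is mounted at the origin on the work surface. World frame = base frame: x ahead of the robot, y to its left, z up, the work surface at z = 0. Lengths are in m, angles in degrees, forces in N, time in s.
With the tool pointing down it reaches from about 0.375 to 0.75 m from the base axis. Payload 9 kg.
Tool frame: the origin (TCP) lies where the fingers leave the gripper's body, on its centre line; the fingertips stand 73 mm ahead of it and the grasp point (between the pads) lies 54 mm ahead of it (robot.tip_reach is the distance from the TCP to the fingertips, in m); z points along the fingers, y is the line along which they close (so a half turn about z gives the same grasp; the last joint's range is limited). The gripper opens to 85 mm and grips with 20 to 120 N. Pads are 22 mm wide; open, the fingers measure 114 mm over their backs; the gripper's body (76 mm by 85 mm) begins 54 mm behind the grasp point. The pads swing forward as they close: fully open they stand 13 mm farther back than shut.
Start: joints at [-79.223, 5.964, 5.575, 89.605, 0, 77.527], TCP at [0.237, -0.551, 0.304] pointing down, gripper open.
Joint ranges: [-171.21, 171.21], [-48.23, 106.86], [-62.78, 66.21], [-105.2, 120.99], [-86.42, 89.51], [-180, 180]. Speed limits (degrees/s): [127.2, 127.2, 147.25, 180, 180, 180].

INTERFACE

Orientations are given as [roll, pitch, yaw] about the fixed x, y, z axes, in that order (R = Rz(yaw) Ry(pitch) Rx(roll)).
In Python, from plant import robot gives the robot as it stands. Calls block until the motion is done:
- robot.move_pose(position, orientation): joint-space move of the TCP to a pose.
- robot.line_to(position, vel=0.15, rotation=None, guard=None): straight line of the TCP; rotation=None keeps the orientation; vel is the mean speed in m/s. With guard (N) it stops when the force on the tool has changed by that much, and returns True; else False.
- robot.goto_joints(angles): joint-space move.
- robot.set_gripper(opening): finger opening in m; the grip force is fixed at half the most; returns when the fingers have stopped.
- robot.pause(seconds).
- robot.ik(position, orientation): joint angles nearest the present ones, or None.
- robot.observe(): the state.
- robot.grab_frame(name): name is "side" or "top" or "wrist"; returns the picture (384x512x3 uint8, blue, green, red); there is no depth.
- robot.get_calibration(name): a dict with "vertical_fov" (degrees; the focal length in pixels is half the picture's height over the tangent of half this angle, whatever the lens; pixels are square), "cx", "cy" (the principal point, pixels), "rvec" (rotation vector, rad) and "tvec" (3), from world to camera coordinates, as OpenCV has them. Camera axes: x right, y down, z forward; pixel columns grow to the right and rows downward; lengths in m; the calibration is good to about 2 mm. A picture is of the moment at which its call begins: read the wrist's pose just before it. get_calibration takes no time and is no camera call; for the wrist camera it gives the pose at the moment of the call.
A pose or a line that the arm cannot do raises robot.IKError and nothing moves.
- robot.job_done(): hands the job in; it is judged then, once.
The state is a dict: "time": time; "q": joint angles; "qvel": joint speeds; "joint_torque": joint torques, N m; "tool_pos": TCP position; "tcp_rot": TCP orientation; "ft_force": force on the tool from outside, world axes, zero at the start; "torque": the same for the moment, N m; "gripper_width": finger opening in m; "gripper_force": force on a finger pad.
Only numpy, scipy, OpenCV 4.12 (cv2) and the standard library are available. Lean on these libraries where they do the work, as an engineer would, in place of code of your own. Each camera call takes 0.05 s, during which the arm holds its last target. There are 200 camera calls.

## Working session

There is one attempt and no reset: what is moved stays moved. The work goes in short steps, each a Python script; the robot and the scene stay as the last script left them, time stands still between calls to the robot, and variables do not carry over. Pictures are saved under pics/ and viewed, at most 10 in all, crops included, and the job is handed in when it is done.

```bash
ls; mkdir -p pics
python3 - <<'E'
from plant import robot
import cv2
for n in ("top","side"):
    cv2.imwrite(f"pics/{n}0.png",robot.grab_frame(n)); print(n,robot.get_calibration(n))
s=robot.observe();print(s["time"],s["tool_pos"],s["tcp_rot"],s["gripper_width"],robot.get_calibration("wrist"),robot.tip_reach)
E
```

```text
pics
top {'vertical_fov': 42.774657258269876, 'cx': 248.11843451397786, 'cy': 198.1578603628524, 'rvec': array([ 2.20550259, -2.15839774,  0.06168442]), 'tvec': array([-0.06523448,  0.57209899,  1.79503101])}
side {'vertical_fov': 54.90751340769507, 'cx': 254.4560245343237, 'cy': 199.2988341659674, 'rvec': array([ 0.47543038, -2.72453416,  1.16982101]), 'tvec': array([0.49228497, 0.26219542, 0.92178228])}
0.1 [ 0.2368247  -0.55104806  0.3031814 ] [-1.79931490e+02 -1.68825454e-02  2.32502442e+01] 0.08520585907164968 {'vertical_fov': 65.78421270406972, 'cx': 254.03421855580692, 'cy': 194.70802748671147, 'rvec': array([-2.42053182,  1.59239301,  0.22847549]), 'tvec': array([-0.59844998, -0.03790923,  0.3789025 ])} 0.0726
```

View pics/top0.png

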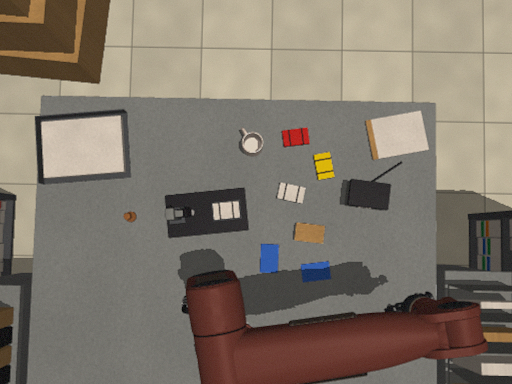

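View pics/side0.png

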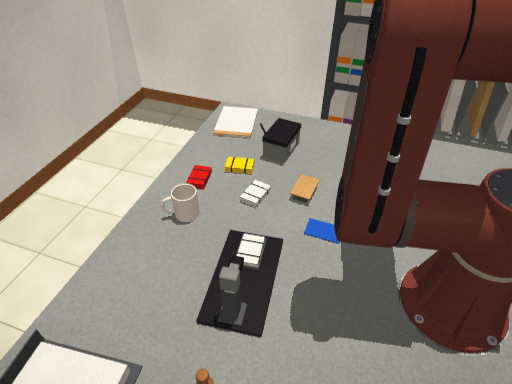

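Possible separators, by top-view pixel: tan plate (310,233), blue plates (270,258) and (316,271). I choose tan, since the board is cardboard. Possible packs: white (291,192), red (295,137), yellow (324,166). I choose white; the other white pack (226,210) is the one in the tray, and the handle is at (180,213). The mug is at (251,143), the stamp at (130,216) and the card box at (367,194).

Next I get rough positions, then a close wrist view.

```bash
cat > h.py <<'E'
import numpy as np, cv2
from plant import robot
def cam(n):
    c=robot.get_calibration(n); f=192/np.tan(np.radians(c["vertical_fov"]/2))
    R=cv2.Rodrigues(c["rvec"])[0]; return np.array([[f,0,c["cx"]],[0,f,c["cy"]],[0,0,1]]),R,np.ravel(c["tvec"])
def ray(C,uv,z):
    K,R,t=C; o=-R.T@t; uv=np.atleast_2d(np.float64(uv))
    d=(R.T@np.linalg.inv(K)@np.c_[uv,np.ones(len(uv))].T).T
    return o+d*((z-o[2])/d[:,2])[:,None]
def proj(C,p):
    K,R,t=C; q=(K@(R@np.atleast_2d(p).T+t[:,None])).T; return q[:,:2]/q[:,2:]
def rect(P):
    """min-area rect of world xy points (mm): centre, short, long, yaw of long axis (deg)"""
    (cx,cy),(w,h),a=cv2.minAreaRect(np.float32(P[:,:2]*1000))
    b=cv2.boxPoints(((cx,cy),(w,h),a)); e=b[1]-b[0]; g=b[2]-b[1]
    l=e if np.hypot(*e)>np.hypot(*g) else g
    return np.array([cx,cy])/1000,min(w,h),max(w,h),np.degrees(np.arctan2(l[1],l[0]))%180
E
python3 - <<'E'
from h import *
C=cam("top")
for n,uv,z in [("sep",(310,233),.03),("pack",(291,192),.022),("low",(226,210),.037),("handle",(180,213),.177),("stamp",(130,216),.07),("mug",(251,143),.09),("box",(367,194),.088)]:
    print(n,ray(C,uv,z).round(3))
print("stand corners",ray(C,[(165,195),(245,188),(249,229),(168,237)],.012).round(3))
s=robot.observe();W=cam("wrist");T=s["tool_pos"];o=-W[1].T@W[2];y=np.radians(s["tcp_rot"][2])
import scipy.spatial.transform as st
Rt=st.Rotation.from_euler("xyz",s["tcp_rot"],degrees=True).as_matrix()
print("cam in tool",Rt.T@(o-T),"\n",Rt.T@W[1].T)
E
```

```text
sep [[ 0.45  -0.282  0.03 ]]
pack [[ 0.599 -0.211  0.022]]
low [[0.527 0.027 0.037]]
handle [[0.508 0.174 0.177]]
stamp [[0.497 0.37  0.07 ]]
mug [[ 0.767 -0.06   0.09 ]]
box [[ 0.593 -0.476  0.088]]
stand corners [[ 0.579  0.257  0.012]
 [ 0.611 -0.04   0.012]
 [ 0.46  -0.059  0.012]
 [ 0.424  0.24   0.012]]
cam in tool [ 0.06990515 -0.00095088 -0.07036412] 
 [[ 1.02347132e-03 -9.60186818e-01 -2.79356809e-01]
 [ 9.99999447e-01  1.05047529e-03  5.30440945e-05]
 [ 2.42525186e-04 -2.79356709e-01  9.60187362e-01]]
```

Run:
```python
from h import *
import pickle
D={}
for n,p,yaw in [("w1",[.525,-.24,.32],97),("w2",[.52,.10,.36],97)]:
    print(robot.ik(p,[180,0,yaw]))
    robot.move_pose(p,[180,0,yaw]); robot.pause(.3)
    C=cam("wrist"); im=robot.grab_frame("wrist"); cv2.imwrite(f"pics/{n}.png",im); D[n]=C
D["top"]=cam("top"); cv2.imwrite("pics/top1.png",robot.grab_frame("top"))
pickle.dump(D,open("cams.pkl","wb")); print(robot.observe()["time"])
a=np.hstack([cv2.imread(f"pics/{n}.png") for n in("w1","w2")]); cv2.imwrite("pics/w12.png",cv2.resize(a,(800,300)))
```

```text
[-37.54125331   2.21226205   3.33222086  91.11995881   0.
  45.45874669]
[-3.28130969 -5.15936411  0.26809994 95.42746405  0.         79.71869031]
3.7083
```

View pics/w1.png

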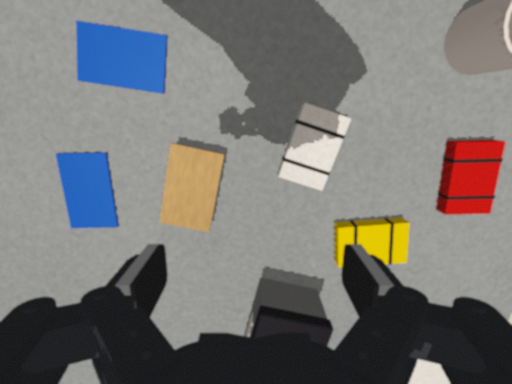

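View pics/w2.png

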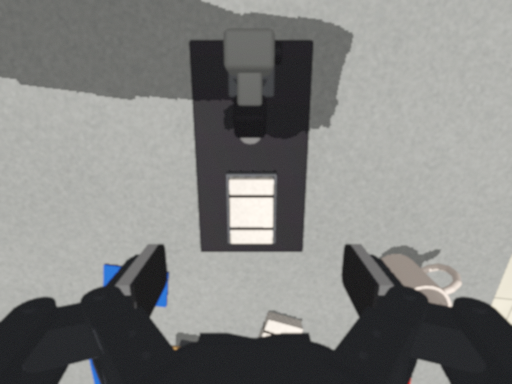

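w1 shows the tan board at (193,187), clearly different from the blue plates at (122,57) and (88,190). The white pack is at (315,146), partly in shadow, with yellow (372,240) and red (470,177) apart from it. w2 shows the stand: tray pack at (251,210), handle top at (249,48) with the button on its right side, so stand +x ≈ world +x. Next I measure these.

Run:
```python
from h import *
import pickle
D=pickle.load(open("cams.pkl","rb"))
def big(m,near):
    n,l,s,c=cv2.connectedComponentsWithStats(m.astype(np.uint8)*255)
    k=min([i for i in range(1,n) if s[i,4]>150],key=lambda i:np.hypot(*(c[i]-near)))
    ct=max(cv2.findContours((l==k).astype(np.uint8),0,cv2.CHAIN_APPROX_NONE)[0],key=cv2.contourArea)
    return ct[:,0]
w1=cv2.imread("pics/w1.png");h=cv2.cvtColor(w1,cv2.COLOR_BGR2HSV)
m=(h[...,0]>8)&(h[...,0]<25)&(h[...,1]>90)&(h[...,2]>120)
print("sep",rect(ray(D["w1"],big(m,(193,187)),.03)))
print("sep edge pixels V",h[187,150:235:4,2], "pack col", [tuple(w1[v,315]) for v in range(90,200,6)])
w2=cv2.imread("pics/w2.png");g=cv2.cvtColor(w2,cv2.COLOR_BGR2GRAY)
low=cv2.morphologyEx((g>190).astype(np.uint8),cv2.MORPH_CLOSE,np.ones((7,7)))
low[:170]=0;low[260:]=0;low[:,:205]=0;low[:,300:]=0
print("low",rect(ray(D["w2"],big(low>0,(251,210)),.037)))
b=(g<62); b[:30]=0;b[265:]=0;
print("base row/col",g[240,190:315:5],g[130,185:320:5],"\nhandle",g[48,215:290:3],"\n",g[15:110:3,249])
# base: side edges & bottom edge
rows=np.arange(110,245,5);L=[];Rr=[]
for r in rows:
    d=np.diff(cv2.GaussianBlur(g,(3,3),0)[r].astype(int)); L.append((185+np.argmin(d[185:220])+.5,r)); Rr.append((290+np.argmax(d[290:325])+.5,r))
PL=ray(D["w2"],L,.012);PR=ray(D["w2"],Rr,.012)
for P in(PL,PR):
    f=cv2.fitLine(np.float32(P[:,:2]),cv2.DIST_HUBER,0,1e-4,1e-4).ravel(); print("edge yaw",np.degrees(np.arctan2(f[1],f[0])),f[2:])
print("width",np.median(np.abs(PR[:,0]-PL[:,0])))
```

```text
sep (array([ 0.44773306, -0.27538266]), 65.7165298461914, 104.69243621826172, np.float32(84.68166))
sep edge pixels V [157 156 156 156 201 203 201 200 199 200 197 194 198 200 197 197 200 132
 157 153 156 157] pack col [(np.uint8(90), np.uint8(92), np.uint8(91)), (np.uint8(91), np.uint8(93), np.uint8(93)), (np.uint8(88), np.uint8(91), np.uint8(90)), (np.uint8(135), np.uint8(144), np.uint8(149)), (np.uint8(135), np.uint8(143), np.uint8(149)), (np.uint8(136), np.uint8(144), np.uint8(149)), (np.uint8(69), np.uint8(73), np.uint8(76)), (np.uint8(137), np.uint8(145), np.uint8(150)), (np.uint8(141), np.uint8(149), np.uint8(154)), (np.uint8(215), np.uint8(224), np.uint8(231)), (np.uint8(213), np.uint8(223), np.uint8(230)), (np.uint8(216), np.uint8(226), np.uint8(233)), (np.uint8(216), np.uint8(225), np.uint8(232)), (np.uint8(122), np.uint8(130), np.uint8(136)), (np.uint8(216), np.uint8(225), np.uint8(232)), (np.uint8(214), np.uint8(223), np.uint8(230)), (np.uint8(213), np.uint8(223), np.uint8(229)), (np.uint8(150), np.uint8(155), np.uint8(154)), (np.uint8(149), np.uint8(154), np.uint8(153))]
low (array([0.52299646, 0.03118633]), 60.47423553466797, 95.03314971923828, np.float32(96.99232))
base row/col [178 181 114  60  60  60  61  61 183 246 246 246 246 249 246 248 243  91
  59  57  58  57  56 176 174] [174 179  67  62  63  65  64  64  60  60  27  27  25  27  29  27  29  34
  34  34  34  32  33  35  36 153 171] 
handle [ 36  35  36  80 105 109 110 109 108 109 110 109 108 109 107 108 108 108
 108  97  45  35  31  36  37] 
 [109 109 111 114 111 102 108 109 109 110 110 110 108 108 107 107 107  96
  84  89 110 109 109 109 109 107 105 105 106 104  74  29]
edge yaw -82.916115 [0.4368031  0.08463111]
edge yaw -83.10248 [0.5931809  0.10651378]
width 0.15668086197275966
```

Run:
```python
from h import *
import pickle
D=pickle.load(open("cams.pkl","rb"))
w1=cv2.imread("pics/w1.png").astype(int); d=w1[...,2]-w1[...,0]
m=((d>=10)&(d<40)).astype(np.uint8); m[:85]=0;m[205:]=0;m[:,:260]=0;m[:,:][:,365:]=0
m=cv2.morphologyEx(cv2.morphologyEx(m,cv2.MORPH_CLOSE,np.ones((7,7))),cv2.MORPH_OPEN,np.ones((5,5)))
c=max(cv2.findContours(m,0,cv2.CHAIN_APPROX_NONE)[0],key=cv2.contourArea)[:,0]
print("pack",rect(ray(D["w1"],c,.022)),cv2.minAreaRect(c))
g=cv2.cvtColor(cv2.imread("pics/w2.png"),cv2.COLOR_BGR2GRAY)
t=np.array([.523,.0312]);a=np.radians(97); H=t+.185*np.array([np.cos(a),np.sin(a)]); print("handle pred",H)
ux=np.array([np.sin(a),-np.cos(a)]);uy=np.array([np.cos(a),np.sin(a)])
cn=[np.r_[H+i*.02*ux+j*.015*uy,.177] for i,j in((-1,-1),(1,-1),(1,1),(-1,1))]
print("pred corners px",proj(D["w2"],cn).round(1).tolist())
# measured handle side edges on rows through the top face
E=[(220+np.argmax(np.diff(g[r,220:235].astype(int)))+.5, 265+np.argmin(np.diff(g[r,265:285].astype(int)))+.5) for r in range(34,60,4)]
print(E); print("pred sides at same",[proj(D["w2"],np.r_[H+i*.02*ux,.177]).round(1).tolist() for i in(-1,1)])
# draw for a check
o=cv2.imread("pics/w2.png"); cv2.polylines(o,[np.int32(proj(D["w2"],cn))],True,(0,0,255),1); o=cv2.resize(o[0:110,170:330],(640,440),interpolation=0)
q=w1.astype(np.uint8).copy(); cv2.polylines(q,[np.int32(cv2.boxPoints(cv2.minAreaRect(c)))],True,(0,0,255),1); q=cv2.resize(q[85:240,150:370],(660,465))
cv2.imwrite("pics/chk.png",cv2.resize(np.hstack([cv2.resize(o,(640,465)),q]),(800,286)))
```

```text
pack (array([ 0.59296979, -0.20730394]), 62.428497314453125, 96.45867156982422, np.float32(78.839455)) ((313.9665222167969, 146.98800659179688), (50.97441101074219, 80.49339294433594), 19.722280502319336)
handle pred [0.50045417 0.21482104]
pred corners px [[223.4, 68.3], [274.0, 68.3], [274.7, 25.8], [222.2, 25.8]]
[(np.float64(225.5), np.float64(270.5)), (np.float64(225.5), np.float64(271.5)), (np.float64(223.5), np.float64(274.5)), (np.float64(223.5), np.float64(274.5)), (np.float64(223.5), np.float64(273.5)), (np.float64(223.5), np.float64(274.5)), (np.float64(223.5), np.float64(274.5))]
pred sides at same [[[222.8, 47.5]], [[274.3, 47.5]]]
```

View pics/chk.png

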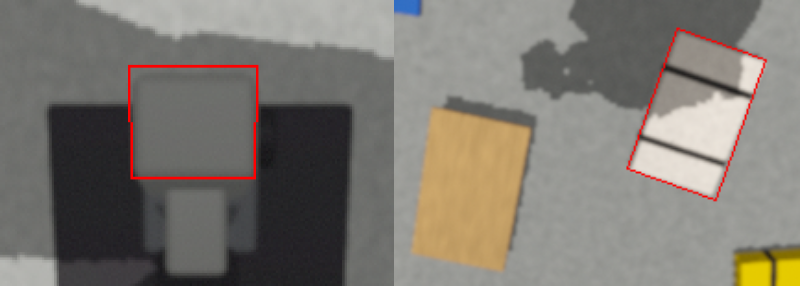

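The handle outline matches the prediction from the tray pack, the tan board measures 66x105, and the white pack measures 62x96. Each agrees with the given sizes, so I pick the separator.

Run:
```python
from h import *
p=[.4477,-.2754]; 
robot.move_pose([*p,.16],[180,0,84.7]); robot.line_to([*p,.0816],vel=.1)
robot.set_gripper(.05); s=robot.observe(); print(s["gripper_width"],s["gripper_force"],s["ft_force"].round(2) if hasattr(s["ft_force"],"round") else s["ft_force"])
robot.line_to([*p,.18],vel=.12); robot.pause(.2)
s=robot.observe(); print(s["gripper_width"],s["gripper_force"],s["ft_force"],s["time"])
cv2.imwrite("pics/w3.png",robot.grab_frame("wrist"))
```

```text
0.06405748971546224 65.86205005645752 [-1.22  0.18  5.64]
0.06444831554771799 65.77413082122803 [-0.22011004  0.81268666  0.92329688] 7.7417
```

View pics/w3.png

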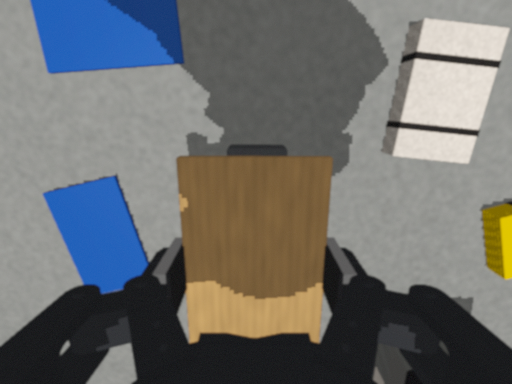

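The board is held level-looking between the pads, its far edge at row 157, cols 179–331. I check this numerically, since pitch and offset both show there.

Run:
```python
from h import *
C=cam("wrist"); s=robot.observe(); T=np.array(s["tool_pos"]); a=np.radians(84.7)
u=np.array([np.cos(a),np.sin(a)]);v=np.array([np.sin(a),-np.cos(a)])
z=T[2]-.0816+.030
for dz in(0,):
    print([proj(C,np.r_[T[:2]+i*.0525*u+j*.033*v,z+dz]).round(1).ravel().tolist() for i,j in((1,-1),(1,1),(-1,-1),(-1,1))])
print(T, s["tcp_rot"])
for x in(.04,.0525,.06):
  for dz in(-.006,0,.006): print(x,dz,[proj(C,np.r_[T[:2]+x*u+j*.033*v,z+dz]).round(1).ravel().tolist() for j in(-1,1)])
```

```text
[[177.5, 155.9], [337.6, 156.1], [192.0, 360.8], [321.2, 361.0]]
[ 0.44747652 -0.27515343  0.17934776] [-1.79952143e+02 -4.02536985e-02  8.47007463e+01]
0.04 -0.006 [[182.8, 181.9], [331.7, 182.1]]
0.04 0 [[179.5, 185.3], [335.2, 185.4]]
0.04 0.006 [[176.0, 188.9], [339.1, 189.1]]
0.0525 -0.006 [[180.9, 153.8], [333.8, 153.9]]
0.0525 0 [[177.5, 155.9], [337.6, 156.1]]
0.0525 0.006 [[173.7, 158.2], [341.7, 158.4]]
0.06 -0.006 [[179.7, 136.1], [335.2, 136.3]]
0.06 0 [[176.1, 137.4], [339.0, 137.6]]
0.06 0.006 [[172.2, 138.9], [343.3, 139.1]]
```

Measured far-edge width is about 4% under prediction, which means a droop of roughly 3°. That is small and will settle on release. Place it.

Run:
```python
from h import *
p=[.523,.0312]
robot.move_pose([*p,.18],[180,0,97]); robot.pause(.2); print(robot.observe()["tool_pos"])
robot.line_to([*p,.105],vel=.1); print(robot.line_to([*p,.094],vel=.03,guard=6)); s=robot.observe(); print(s["tool_pos"],s["ft_force"])
robot.set_gripper(.085); robot.line_to([*p,.2],vel=.12)
robot.move_pose([.515,-.03,.30],[180,0,97]); robot.pause(.3)
C=cam("wrist"); im=robot.grab_frame("wrist"); cv2.imwrite("pics/w4.png",im)
h=cv2.cvtColor(im,cv2.COLOR_BGR2HSV)
m=((h[...,0]>8)&(h[...,0]<25)&(h[...,1]>90)&(h[...,2]>60)).astype(np.uint8)
c=max(cv2.findContours(m,0,cv2.CHAIN_APPROX_NONE)[0],key=cv2.contourArea)[:,0]
print(rect(ray(C,c,.042)),robot.observe()["time"])
```

```text
[0.52310264 0.03011691 0.17999291]
True
[0.5233275  0.03113055 0.09499194] [-1.48338446  0.70373202  5.41610474]
(array([0.5219906 , 0.03084111]), 68.2228012084961, 106.86495971679688, np.float32(96.94574)) 12.75
```

View pics/w4.png

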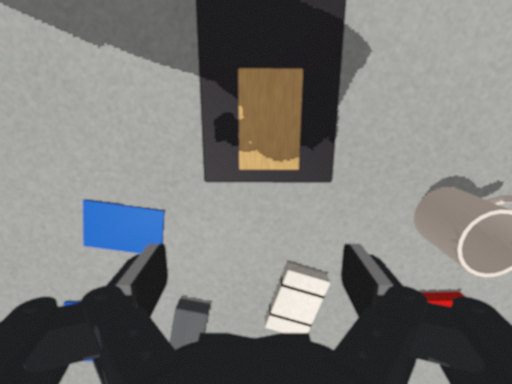

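The board lies square on the tray pack, at (.522,.031) with yaw 97°. It covers px 237–303 × 68–170. Next, the white pack.

Run:
```python
from h import *
p=[.593,-.2073]
robot.move_pose([*p,.16],[180,0,78.8]); robot.line_to([*p,.0706],vel=.1,guard=15)
robot.set_gripper(.04); s=robot.observe(); print(s["tool_pos"],s["gripper_width"],s["gripper_force"])
z0=s["tool_pos"][2]
robot.line_to([*p,.20],vel=.12); robot.pause(.2); s=robot.observe(); print(s["gripper_width"],s["ft_force"])
q=[.522,.0308]
robot.move_pose([*q,.20],[180,0,97]); robot.line_to([*q,z0+.055],vel=.1)
print(robot.line_to([*q,z0+.0425],vel=.03,guard=6)); s=robot.observe(); print(z0,s["tool_pos"],s["ft_force"])
robot.set_gripper(.085); robot.line_to([*q,.23],vel=.12)
robot.move_pose([.515,-.03,.30],[180,0,97]); robot.pause(.3)
C=cam("wrist"); im=robot.grab_frame("wrist"); cv2.imwrite("pics/w5.png",im)
cv2.imwrite("pics/side5.png",robot.grab_frame("side"))
cv2.imwrite("pics/chk5.png",np.hstack([im[0:240,130:400],cv2.resize(cv2.imread("pics/side5.png")[190:350,180:330],(225,240))]))
d=im[...,2].astype(int)-im[...,0]; h=cv2.cvtColor(im,cv2.COLOR_BGR2HSV)
m=((d>=9)&(h[...,1]<60)).astype(np.uint8); m[200:]=0
m=cv2.morphologyEx(m,cv2.MORPH_CLOSE,np.ones((7,7)))
c=max(cv2.findContours(m,0,cv2.CHAIN_APPROX_NONE)[0],key=cv2.contourArea)[:,0]
print(rect(ray(C,c,.064)),robot.observe()["time"])
```

```text
[ 0.59359666 -0.20766206  0.07170847] 0.05869255163440307 66.06078386306763
0.05832665447703352 [-0.8438782   0.06670972 -1.53903008]
True
0.07170847099894014 [0.52184096 0.03083618 0.11368774] [-0.33606514 -0.16464641  5.3392385 ]
(array([0.5211684, 0.0298368]), 64.4548568725586, 98.21904754638672, np.float32(97.21095)) 21.2167
```

View pics/chk5.png

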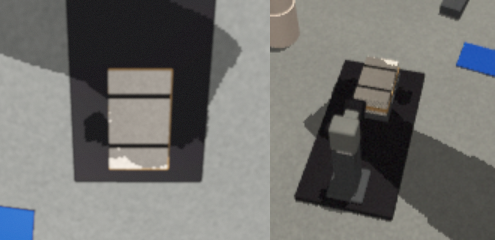

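The pack is square on the separator, in both the wrist crop (a thin tan edge all round, 108–172 × 68–168) and the side view. Now the camera handle.

Run:
```python
from h import *
p=[.5005,.2148]
assert robot.ik([*p,.31],[180,0,97]) is not None
robot.move_pose([*p,.30],[180,0,97]); print(robot.line_to([*p,.209],vel=.1,guard=12))
robot.set_gripper(.03); robot.pause(.2); s=robot.observe(); print(s["tool_pos"],s["gripper_width"],s["gripper_force"],s["ft_force"])
z0=s["tool_pos"][2]
print(robot.line_to([*p,z0+.05],vel=.06,guard=30)); s=robot.observe(); print(s["tool_pos"],s["gripper_width"],s["ft_force"])
print(robot.line_to([*p,z0+.0995],vel=.05,guard=20)); robot.pause(.4); s=robot.observe(); print(s["tool_pos"],s["tool_pos"][2]-z0,s["gripper_width"],s["gripper_force"],s["ft_force"],s["time"])
cv2.imwrite("pics/w6.png",robot.grab_frame("wrist"));cv2.imwrite("pics/side6.png",robot.grab_frame("side"))
cv2.imwrite("pics/chk6.png",np.hstack([cv2.resize(cv2.imread("pics/w6.png"),(400,300)),cv2.resize(cv2.imread("pics/side6.png"),(400,300))]))
```

```text
False
[0.501694   0.21492886 0.21023514] 0.03965930035059775 61.54601141810417 [5.38585334 2.00055794 5.09192672]
False
[0.50173199 0.21493225 0.25960737] 0.03950550754896814 [12.14611273  2.45407402 -8.46192171]
False
[0.50174432 0.21489304 0.30867207] 0.09843693584575217 0.03955955845960378 61.87657758593559 [ 11.47257752   2.40919311 -10.02634358] 26.4667
```

View pics/chk6.png

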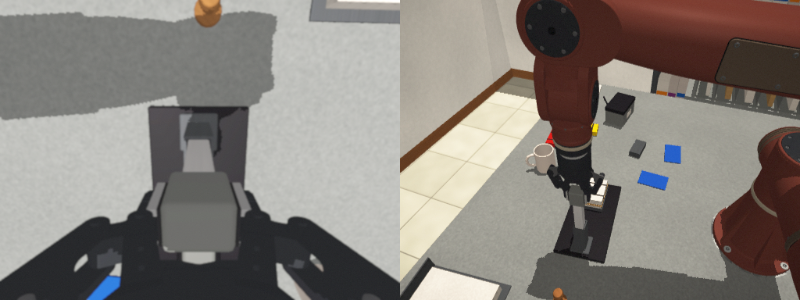

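The handle is held between the pads and the column is visibly extended. Width 39.6 mm, less the ~1.6 mm bias seen earlier, is the 41 mm pressed width. A gentle guarded push will confirm the end stop before handing in.

Run:
```python
from h import *
s=robot.observe();p=[.5005,.2148]
print(robot.line_to([*p,s["tool_pos"][2]+.005],vel=.01,guard=6)); robot.pause(.5); s=robot.observe()
print(s["tool_pos"],s["gripper_width"],s["gripper_force"],s["ft_force"],s["time"])
print(robot.job_done())
```

```text
True
[0.50182558 0.21494071 0.31017131] 0.039329644826961156 67.17177495360374 [ 0.99018187  0.55445125 -8.9596129 ] 27.375
the job is handed in; nothing more can be done
None
```

The job is handed in at 27.4 s, with no verdict returned: separator and white pack are stacked square in the tray, and the camera is gripped with its button pressed, about 100 mm up at its second stop.

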